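# Prop up the sorting tray and sort look-alike pistons by weight

### The arm

A 6-joint arm with a two-finger parallel gripper is mounted at the origin on a cart in front of the work surface, level with it; the furniture and walls round the work are solid. World frame = base frame: x ahead of the robot, y to its left, z up, the work surface at z = 0. Lengths are in m, angles in rad, forces in N, time in s.
With the tool pointing down it reaches from about 0.3 to 0.775 m from the base axis. Payload 14.6 kg.
Tool frame: the origin (TCP) lies at the very end of the fingers, on their centre line; the grasp point (between the pads) lies 19 mm behind it (ctrl.hold_point_z is the z of the grasp point in the tool frame, in m); z points along the fingers, y is the direction in which the jaws open and shut (so a half turn about z gives the same grasp; the last joint's range is limited). The gripper opens to 94 mm and grips with 3 to 60 N. Pads are 16 mm wide; open, the fingers measure 119 mm over their backs; the gripper's body (75 mm by 177 mm) begins 78 mm behind the grasp point.
Start: joints at [1.057, 0.3, 1.521, -0, 1.321, -0.067], TCP at [0.238, 0.496, 0.205] pointing down, gripper open.
Joint ranges: [-3.03, 3.03], [-0.79, 2.21], [0.23, 2.52], [-1.04, 4.18], [0, 3.07], [-2.55, 2.55]. Speed limits (rad/s): [2.22, 2.22, 2.57, 3.14, 3.14, 3.14].

### API

Orientations are given as [roll, pitch, yaw] about the fixed x, y, z axes, in that order (R = Rz(yaw) Ry(pitch) Rx(roll)).
In Python, from station import ctrl, cams, hand_in gives the robot as it stands.
- The arm moves only by the tool servo_tool, never from a script. Its argument "rows" is a list of rows, each a list of 7 numbers: the shift along the world's x, y, z in m, then the turn, a rotation vector about the world's x, y, z in rad, then the gripper command: -1 is shut, 1 is fully open, values between are in proportion. A call has exactly 8 rows; each row is the pose to reach, as a shift and turn from the pose measured when the call began; what a row does not reach only later rows make up. A row lasts 1/12 s, in which the tool goes at most 41.7 mm and 7.16 degrees, less where a joint would pass 70% of its speed; a pose out of reach is approached as far as the arm can. A call with a gripper value outside its range is refused whole. The fingers move at their own pace and stop on an object; "newtons" is the grip in N (left out, the last holds). Time passes only in rows, so rows that repeat a pose let the fingers close, or fill a call up. It gives the time, the measured TCP pose, the force and the opening at its end, in the units of the state.
- ctrl.get_obs(): the state, without advancing time (a new reading comes with each control period).
- cams.camera(name): name is "side" or "top" or "wrist"; returns a dict with "image" (384x512x3 uint8, red, green, blue), "depth" (384x512 float32, m along the optical axis (not along the pixel's ray), 0 where there is no reading), "fx", "fy", "cx", "cy" (pixels), "rvec" (rotation vector, rad) and "tvec" (3), from world to camera coordinates, as OpenCV has them; the wrist camera has in their place "hand_eye" (4x4, takes a point from camera to tool coordinates, whose origin is the TCP and whose axes are the flange's). Camera axes: x right, y down, z forward; pixel columns grow to the right and rows downward; lengths in m; the calibration is good to about 2 mm. A picture is of the moment at which its call begins: read the wrist's pose just before it.
- hand_in(): hands the job in, once; it reports no verdict.
Trained networks look in a picture, given as the dict that the camera call returned (one of the last four; its "shot" number tells which), for a name from the list of things; names that differ only in an ending like _2 or _b are one class to them, and where a whole thing is asked for, a point or a joint stands for the part that bears it (a point fixed in the world has none). Each returns a list of dicts, best first, with "p" (0 to 1); they miss things now and then, are a little off and sometimes report something else, mostly with a low value. They report only what shows in the picture. A call takes as long as a camera call. They do not tell look-alikes from the thing itself.
- cams.spot_in(picture, name): "box" ([left, top, right, bottom] as shares, 0 to 1, of the picture: columns of its width, rows of its height, round what is visible of it).
- cams.place_of(picture, name): "at" ([column, row] as shares, 0 to 1, of the picture: columns of its width, rows of its height: a listed point, or the origin of a listed thing).
The state is a dict: "time_s": time; "qpos": joint angles; "joint_vel": joint speeds; "tau": joint torques, N m; "ee_pos": TCP position; "eef_rot": TCP orientation; "force": force on the tool from outside, world axes, zero at the start; "moment": the same for the moment, N m; "grip_width": finger opening in m.
Only numpy, scipy, OpenCV 4.12 (cv2) and the standard library are available. Lean on these libraries where they do the work, as an engineer would, in place of code of your own. Each camera call takes 0.05 s, during which the arm holds its last target.

### The job

Swing the prop leg of the sorting tray over, away from you, until it passes centre and locks, so that the empty tray stands tilted on it. Then feel the weight of each of the three look-alike pistons as you lift it and stand the light alloy ones upright in the blue bay and the heavy cast-iron ones upright in the red bay, without tipping any over, and leave the tray locked on its leg and the tape roll and the gear where they lie.

Things in the scene. Friction and masses are not known exactly. Their poses are not given: they have to be found in the camera images.
- prop_leg (a joint): angle of the prop leg about its pivot (rad): 0 folded toward the robot (55 degrees from vertical; a spring and the tray's weight hold it there), growing as it swings up and away from the robot; dead centre is at 0.82 and the stop at 1.03 (4 degrees past vertical). It lifts the tray as it goes; past centre the load drives it on to the stop, where it stays locked.
- leg_handle (a point): middle of the free part of the prop leg's orange cross handle, a round bar 14 mm thick and 70 mm long that sticks out sideways beside the tray, along the leg_pivot's y axis; 130 mm from the pivot axis, about 89 mm above the bench when folded and 144 mm when locked. It can be pinched from above and led round the arc; its resistance is about 7 N at the start and falls to zero at centre.
- leg_pivot (a point): point on the prop leg's pivot axis in line with leg_handle, on the fixed stand, 14 mm above the bench. Axes of the stand: z up, y along the pivot and handle (left seen from the robot), x away from the robot; the leg swings toward +x.
- blue_bay (a point): centre of the floor of the blue bay (the left one, for light alloy pistons) of the grey sorting tray. Axes of the tray: x away from the robot up the slope, y left, z square to the floor. The bay measures 140 mm (x) by 150 mm (y) inside, walls 5 mm thick rise 27 mm above its floor; two pistons fit side by side along y. With the leg locked the tray is tilted by 0.17 rad, far side up, hinged at its near edge; this point then lies about 36 mm above the bench.
- red_bay (a point): centre of the floor of the red bay (the right one, for heavy cast-iron pistons) of the same tray: same size, axes and tilt; centre 155 mm along -y from blue_bay.
- tray: the grey sorting tray, 150 x 315 mm, 34 mm tall, origin on its hinge at the middle of its near edge, underside level; axes as blue_bay. Hinged to a fixed steel stand.
- piston_a_center (a point): centre (half-way up) of one of three outwardly identical grey pistons that stand upright on the bench: 62 mm diameter, 54 mm tall, z up, the surface is 27 mm below this point. Grip it across its diameter from above. It is either alloy (0.18 to 0.24 kg) or cast iron (0.5 to 0.67 kg); nothing but the weight tells, and it is not told how many there are of each, so every one must be weighed.
- piston_b_center (a point): the same for another of the three identical pistons (b); see piston_a_center
- piston_c_center (a point): the same for another of the three identical pistons (c); see piston_a_center
- piston_a: the piston of piston_a_center; origin at the centre of its underside
- piston_b: the piston of piston_b_center; origin at the centre of its underside
- piston_c: the piston of piston_c_center; origin at the centre of its underside
- tape: bystander: cream tape roll lying flat, 83 mm across, 24 mm high, origin at its underside
- gear: bystander: steel spur gear lying flat, 68 mm across, 18 mm high, origin at its underside
Not all that is in view belongs to the job. Leave any purple or yellow look-alike of the piston_b alone.

How it is judged:
On the way:
1. the prop leg is locked past centre while no piston is in the tray yet (value of joint prop_leg above 0.95 rad and world y of each of piston_a_center, piston_b_center, piston_c_center above 0 m), for 0.2 s.
At the end, for the whole second after the job is handed in: The prop leg is at its stop past centre (above 0.95 rad), tray at rest; each alloy piston (weight on the tray under 3.6 N) is within the blue bay's walls, each iron one (over 3.6 N) within the red bay's, centre 15 to 40 mm above the bay floor, upright (tilt under 0.4 rad), at rest (value of joint prop_leg above 0.95 rad and linear speed of tray below 0.02 m/s and ((x of piston_a_center in the frame of blue_bay between -0.07 and 0.07 m and y of piston_a_center in the frame of blue_bay between -0.075 and 0.075 m and z of piston_a_center in the frame of blue_bay between 0.015 and 0.04 m and angle between piston_a_center's own z axis and vertical below 0.4 rad and linear speed of piston_a below 0.02 m/s and contact force between piston_a and tray below 3.6 N) or (x of piston_a_center in the frame of red_bay between -0.07 and 0.07 m and y of piston_a_center in the frame of red_bay between -0.075 and 0.075 m and z of piston_a_center in the frame of red_bay between 0.015 and 0.04 m and angle between piston_a_center's own z axis and vertical below 0.4 rad and linear speed of piston_a below 0.02 m/s and contact force between piston_a and tray above 3.6 N)) and ((x of piston_b_center in the frame of blue_bay between -0.07 and 0.07 m and y of piston_b_center in the frame of blue_bay between -0.075 and 0.075 m and z of piston_b_center in the frame of blue_bay between 0.015 and 0.04 m and angle between piston_b_center's own z axis and vertical below 0.4 rad and linear speed of piston_b below 0.02 m/s and contact force between piston_b and tray below 3.6 N) or (x of piston_b_center in the frame of red_bay between -0.07 and 0.07 m and y of piston_b_center in the frame of red_bay between -0.075 and 0.075 m and z of piston_b_center in the frame of red_bay between 0.015 and 0.04 m and angle between piston_b_center's own z axis and vertical below 0.4 rad and linear speed of piston_b below 0.02 m/s and contact force between piston_b and tray above 3.6 N)) and ((x of piston_c_center in the frame of blue_bay between -0.07 and 0.07 m and y of piston_c_center in the frame of blue_bay between -0.075 and 0.075 m and z of piston_c_center in the frame of blue_bay between 0.015 and 0.04 m and angle between piston_c_center's own z axis and vertical below 0.4 rad and linear speed of piston_c below 0.02 m/s and contact force between piston_c and tray below 3.6 N) or (x of piston_c_center in the frame of red_bay between -0.07 and 0.07 m and y of piston_c_center in the frame of red_bay between -0.075 and 0.075 m and z of piston_c_center in the frame of red_bay between 0.015 and 0.04 m and angle between piston_c_center's own z axis and vertical below 0.4 rad and linear speed of piston_c below 0.02 m/s and contact force between piston_c and tray above 3.6 N))); the robot touches nothing.
It fails at once if a piston is tipped over (more than 1 rad) (angle between any of piston_a_center, piston_b_center, piston_c_center's own z axis and vertical above 1 rad).
It fails at once if the tape roll or the gear is moved by more than 40 mm (distance of any of tape, gear from where it was at the start of the episode above 0.04 m).
It also fails if it takes over 72 s, if anything falls off the work surface, if the arm or the gripper's body presses on something with over 40 N, if the wrist force passes 120 N, or if a joint passes its speed limit or range.

## Working session

There is one attempt and no reset: what is moved stays moved. The work goes in short steps, Python scripts to look and compute and a tool call to move; the robot and the scene stay as the last step left them, time stands still between calls to the robot, and variables do not carry over. Pictures are saved under pics/ and viewed, and the job is handed in when it is done.

Besides the shell and the picture viewer there is one more tool, called after "Call:" by a JSON object that holds its "api" and its "payload", one argument or row to a line. servo_tool: Moves the arm, as the interface text tells. Its arguments: {"type":"object","properties":{"rows":{"type":"array"},"newtons":{"type":"number"}},"required":["rows"]}

```bash
ls; mkdir -p pics; cat > h.py <<'E'
import numpy as np, cv2
from station import ctrl, cams, hand_in
from scipy.spatial.transform import Rotation as R
def deproj(p,u,v,z=None):
    d=p['depth']; u0,v0=int(round(u)),int(round(v))
    if z is None:
        w=d[max(0,v0-1):v0+2,max(0,u0-1):u0+2]; w=w[w>0]; z=float(np.median(w)) if len(w) else 0
    c=np.array([(u-p['cx'])/p['fx']*z,(v-p['cy'])/p['fy']*z,z])
    return cam2w(p,c)
def cam2w(p,c):
    if 'rvec' in p:
        Rm=cv2.Rodrigues(np.array(p['rvec'],float))[0]
        return Rm.T@(np.asarray(c)-np.array(p['tvec']).ravel())
    H=np.array(p['hand_eye']); t=H[:3,:3]@c+H[:3,3]
    o=p['obs']; return R.from_euler('xyz',o['eef_rot']).as_matrix()@t+np.array(o['ee_pos'])
def rayz(p,u,v,zp):
    a=deproj(p,u,v,0.1); b=deproj(p,u,v,1.0); s=(zp-a[2])/(b[2]-a[2]); return a+s*(b-a)
def cloud(p):
    d=p['depth'];v,u=np.mgrid[0:d.shape[0],0:d.shape[1]]
    c=np.stack([(u-p['cx'])/p['fx']*d,(v-p['cy'])/p['fy']*d,d],-1)
    Rm=cv2.Rodrigues(np.array(p['rvec'],float))[0]
    w=(c-np.array(p['tvec']).ravel())@Rm
    w[d<=0]=np.nan
    return w
def shot(n,f=None):
    o=ctrl.get_obs(); p=cams.camera(n); p['obs']=o
    if f: cv2.imwrite('pics/'+f,p['image'][:,:,::-1])
    return p
E
python3 - <<'E'
from h import *
np.set_printoptions(precision=4,suppress=True)
o=ctrl.get_obs(); print(o, ctrl.hold_point_z)
for n in ['top','side']:
    p=shot(n,n+'0.png')
    print(n,p['shot'],p.get('rvec'),p.get('tvec'),p['fx'])
    for k in ['leg_handle','leg_pivot','blue_bay','red_bay','tray','piston_a_center','tape','gear']:
        for r in cams.place_of(p,k)[:4]:
            u,v=r['at'][0]*512,r['at'][1]*384
            print(k,round(r['p'],2),round(u,1),round(v,1),deproj(p,u,v))
E
```

```text
pics
{'time_s': 0.0, 'qpos': array([ 1.0575,  0.3005,  1.5216,  0.    ,  1.3207, -0.0666]), 'joint_vel': array([ 0.0002,  0.0009, -0.0011,  0.0018, -0.0007, -0.0002]), 'tau': array([  0.0017, -53.1795, -35.275 ,   0.0709,   0.0242,  -0.0001]), 'ee_pos': array([0.2375, 0.4958, 0.2049]), 'eef_rot': array([-3.1405, -0.0001,  2.6948]), 'force': array([-0.3477, -0.1569, -0.4637]), 'moment': array([-0.0125,  0.0001,  0.0395]), 'grip_width': 0.09395161422691056} -0.0188
top 1 [ 2.1514 -2.2091  0.1129] [0.065  0.5596 1.2136] 368.1440720404094
leg_handle 0.69 308.5 150.9 [ 0.6873 -0.119   0.0959]
leg_handle 0.61 375.4 211.1 [ 0.4911 -0.3481  0.0232]
leg_pivot 0.79 327.4 140.2 [ 0.743  -0.2018  0.0011]
blue_bay 0.89 347.0 178.2 [ 0.605  -0.2575  0.0238]
red_bay 0.83 376.1 211.5 [ 0.4896 -0.3498  0.0251]
red_bay 0.24 219.9 161.4 [0.6777 0.1737 0.0007]
tray 0.82 344.2 207.3 [ 0.5073 -0.2468  0.01  ]
piston_a_center 0.54 216.1 194.5 [0.5583 0.1836 0.0537]
piston_a_center 0.45 326.8 139.4 [ 0.7459 -0.1997  0.0012]
tape 0.86 216.9 167.2 [0.6546 0.1828 0.0194]
gear 0.7 272.4 135.5 [ 0.764  -0.0104  0.002 ]
side 2 [ 1.3532  2.1014 -0.9583] [ 0.1585 -0.2988  1.8042] 351.58907345606366
leg_handle 0.56 190.2 193.9 [ 0.6671 -0.1251  0.0926]
leg_pivot 0.97 164.6 216.6 [ 0.7344 -0.2099 -0.0009]
leg_pivot 0.38 166.2 168.9 [ 0.4944 -0.3642  0.0202]
blue_bay 0.75 170.9 192.1 [ 0.6183 -0.2562  0.0181]
red_bay 0.85 167.7 169.2 [ 0.4925 -0.3578  0.0192]
red_bay 0.5 169.3 189.7 [ 0.6107 -0.2687  0.0208]
tray 0.57 187.9 175.9 [ 0.4831 -0.2607  0.0065]
piston_a_center 0.8 280.5 212.2 [0.5758 0.2048 0.0503]
piston_a_center 0.29 240.7 220.5 [0.6662 0.0836 0.038 ]
gear 0.81 206.7 239.8 [0.7806 0.0035 0.0109]
```

```bash
python3 - <<'E'
import cv2
for n in ['top','side']:
    a=cv2.imread(f'pics/{n}0.png')
    c=a[90:290,140:440] if n=='top' else a[130:310,130:400]
    cv2.imwrite(f'pics/{n}0c.png',cv2.resize(c,None,fx=2.66,fy=2.66,interpolation=cv2.INTER_CUBIC))
E
```

```text
(no output)
```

View pics/top0c.png

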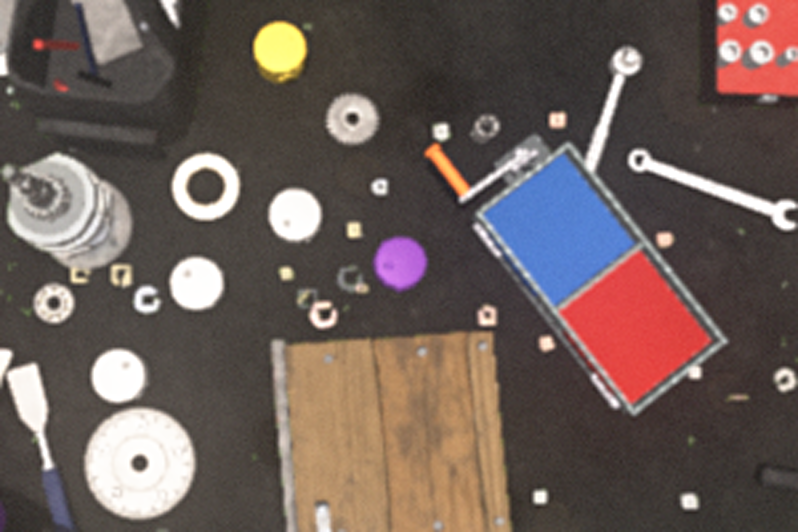

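View pics/side0c.png

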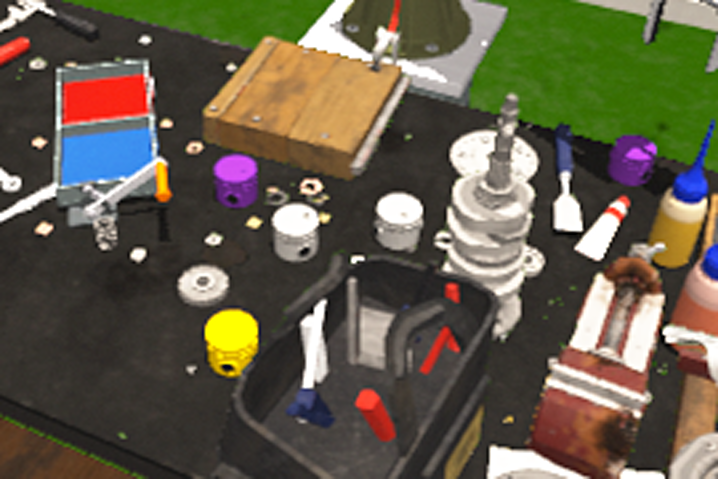

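Top crop: the grey pistons are at crop (295,214), (196,284) and (119,375). I'm ignoring the purple look-alike at (400,263) and the yellow one at (280,50). The tray, with the orange handle at (448,172), is turned about −50°. Next I'll measure precisely.

```bash
python3 - <<'E'
from h import *
np.set_printoptions(precision=4,suppress=True)
for n in ['top','side']:
    p=shot(n); im=p['image'].astype(int); W=cloud(p)
    hsv=cv2.cvtColor(p['image'],cv2.COLOR_RGB2HSV); h,s,v=[hsv[...,i].astype(int) for i in range(3)]
    X,Y,Z=W[...,0],W[...,1],W[...,2]
    reg=(X>0.3)&(X<0.9)&(Y>-0.5)&(Y<0.5)
    def rect(m,name):
        m=m.astype(np.uint8); k,l,st,c=cv2.connectedComponentsWithStats(m)
        i=1+np.argmax(st[1:,4]); P=W[l==i]; P=P[np.isfinite(P).all(1)]
        (cx,cy),(a,b),ang=cv2.minAreaRect((P[:,:2]*1000).astype(np.float32))
        print(n,name,len(P),'rect',cx,cy,a,b,ang,'zmed',np.median(P[:,2]),'mean',P.mean(0))
        return P
    rect(reg&(h>100)&(h<125)&(s>120)&(Y<0),'blue')
    rect(reg&((h<6)|(h>174))&(s>150)&(Y<-0.1)&(X<0.7),'red')
    P=rect(reg&(h>6)&(h<20)&(s>170)&(Y<0)&(Z>0.05),'orange')
    print(P[np.argmin(P[:,0])],P[np.argmax(P[:,0])])
    m=(reg&(Z>0.045)&(Z<0.062)&(s<60)&(Y>0.0)).astype(np.uint8)
    k,l,st,c=cv2.connectedComponentsWithStats(m)
    for i in range(1,k):
        if st[i,4]>80:
            P=W[l==i]; (cx,cy),r=cv2.minEnclosingCircle((P[:,:2]*1000).astype(np.float32))
            print('pist',st[i,4],c[i],'mean',P.mean(0),'circ',cx,cy,r)
    wood=reg&(Z>0.03)&(Y>-0.25)&(Y<0.1)&(X<0.56)
    P=W[wood]; print('wood',P[:,:2].min(0),P[:,:2].max(0),np.percentile(P[:,2],[50,95]), np.nanmax(P[:,2]))
    np.save(n+'W.npy',W)
    print('tape area', [ (r['p'],r['at']) for r in cams.place_of(p,'tape')[:2]])
E
```

```text
top blue 1609 rect 614.7325439453125 -268.53759765625 145.9652557373047 132.2530975341797 35.770545959472656 zmed 0.022721556655612846 mean [ 0.6139 -0.2679  0.0227]
top red 1615 rect 486.71551513671875 -360.43402099609375 144.08177185058594 131.92556762695312 35.81416702270508 zmed 0.022679639687388484 mean [ 0.4862 -0.359   0.0226]
top orange 34 rect 678.6566162109375 -113.56954193115234 62.716102600097656 16.931507110595703 30.015626907348633 zmed 0.09247677938833734 mean [ 0.6845 -0.1092  0.0937]
[ 0.6517 -0.1295  0.092 ] [ 0.7099 -0.1053  0.0972]
pist 274 [250.4051 170.2628] mean [0.6358 0.0691 0.0537] circ 636.37451171875 69.16127014160156 31.095640182495117
pist 280 [213.2429 196.0536] mean [0.5535 0.1931 0.0537] circ 553.62548828125 193.10948181152344 31.038461685180664
pist 286 [183.9476 230.8881] mean [0.4423 0.29   0.0539] circ 442.4068908691406 289.9993896484375 30.964609146118164
wood [ 0.3    -0.2498] [0.56   0.0997] [0.0603 0.0654] 0.07026285261642405
tape area [(0.73, [0.4264, 0.4193])]
side blue 568 rect 598.4623413085938 -274.61871337890625 121.80431365966797 136.0465087890625 34.643314361572266 zmed 0.019080306406458962 mean [ 0.5998 -0.278   0.0192]
side red 467 rect 475.5228576660156 -361.72222900390625 131.0583953857422 135.41363525390625 35.67551040649414 zmed 0.018612416156501742 mean [ 0.4741 -0.3642  0.0186]
side orange 27 rect 684.23291015625 -113.60469818115234 61.84098815917969 18.35700225830078 38.53734588623047 zmed 0.08788791856832089 mean [ 0.6957 -0.1017  0.0878]
[ 0.6543 -0.1257  0.087 ] [ 0.7123 -0.103   0.0867]
pist 155 [280.2516 208.5677] mean [0.5569 0.1967 0.0499] circ 555.3010864257812 197.59913635253906 33.70979309082031
pist 162 [241.1358 212.7346] mean [0.6392 0.0727 0.0499] circ 635.8720092773438 72.56592559814453 33.72459411621094
wood [ 0.3001 -0.249 ] [0.5598 0.0999] [0.0555 0.0607] 0.06460415010275804
tape area []
```

Call:
{"api": "servo_tool", "payload": {
  "rows": [
    [0.02, -0.025, 0.01, 0, 0, -0.12, 0.3],
    [0.04, -0.05, 0.02, 0, 0, -0.24, 0.3],
    [0.06, -0.075, 0.03, 0, 0, -0.36, 0.3],
    [0.08, -0.1, 0.04, 0, 0, -0.48, 0.3],
    [0.1, -0.125, 0.05, 0, 0, -0.6, 0.3],
    [0.12, -0.15, 0.05, 0, 0, -0.72, 0.3],
    [0.14, -0.175, 0.05, 0, 0, -0.84, 0.3],
    [0.16, -0.2, 0.05, 0, 0, -0.96, 0.3]
  ],
  "newtons": 25
}}

```text
time_s: 1.77
ee_pos: [0.3984, 0.2947, 0.2558]
eef_rot: [3.141, -0.0, 1.729]
force: [1.0, 0.5, 0.5]
grip_width: 0.0614
```

Call:
{"api": "servo_tool", "payload": {
  "rows": [
    [0.02, -0.035, 0, 0, 0, -0.12, 0.3],
    [0.045, -0.07, 0, 0, 0, -0.24, 0.3],
    [0.07, -0.105, 0, 0, 0, -0.36, 0.3],
    [0.095, -0.14, 0, 0, 0, -0.48, 0.3],
    [0.12, -0.175, 0, 0, 0, -0.6, 0.3],
    [0.145, -0.21, 0, 0, 0, -0.72, 0.3],
    [0.17, -0.245, 0, 0, 0, -0.84, 0.3],
    [0.195, -0.28, 0, 0, 0, -0.96, 0.3]
  ]
}}

```text
time_s: 2.43
ee_pos: [0.5887, 0.0205, 0.2558]
eef_rot: [3.141, -0.0, 0.763]
force: [0.9, 0.8, 0.4]
grip_width: 0.061
```

Call:
{"api": "servo_tool", "payload": {
  "rows": [
    [0.02, -0.03, 0, 0, 0, -0.1, 0.0],
    [0.04, -0.06, 0, 0, 0, -0.147, 0.0],
    [0.06, -0.09, -0.01, 0, 0, -0.147, 0.0],
    [0.075, -0.12, -0.02, 0, 0, -0.147, 0.0],
    [0.075, -0.13, -0.03, 0, 0, -0.147, 0.0],
    [0.075, -0.13, -0.04, 0, 0, -0.147, 0.0],
    [0.075, -0.13, -0.04, 0, 0, -0.147, 0.0],
    [0.075, -0.13, -0.04, 0, 0, -0.147, 0.0]
  ]
}}

```text
time_s: 3.1
ee_pos: [0.6633, -0.1082, 0.2159]
eef_rot: [3.141, -0.0, 0.617]
force: [-0.2, 0.1, -0.0]
grip_width: 0.0469
```

```bash
python3 - <<'E'
from h import *
np.set_printoptions(precision=4,suppress=True)
p=shot('wrist','w1.png'); print(p['obs']['ee_pos'],p['obs']['eef_rot'],p['obs']['qpos'])
im=p['image'];hsv=cv2.cvtColor(im,cv2.COLOR_RGB2HSV); h,s,v=[hsv[...,i].astype(int) for i in range(3)]
m=((h>6)&(h<20)&(s>170)&(v>80)).astype(np.uint8)
k,l,st,c=cv2.connectedComponentsWithStats(m);i=1+np.argmax(st[1:,4]);print(st[i],c[i])
vv,uu=np.nonzero(l==i)
P=np.array([deproj(p,u,v) for u,v in zip(uu,vv)]); P=P[P[:,2]>0.05]
print(cv2.minAreaRect((P[:,:2]*1000).astype(np.float32)),P.mean(0),P[:,2].max())
for k in ['leg_handle','leg_pivot']:
  for r in cams.place_of(p,k)[:3]: print(k,r['p'],r['at'],deproj(p,r['at'][0]*512,r['at'][1]*384))
E
```

```text
[ 0.6633 -0.1082  0.2159] [ 3.1414 -0.0002  0.6169] [-0.2162  0.5754  1.1071  0.0001  1.4587  0.7377]
[ 261  140   23   75 1107] [271.7173 175.7904]
((679.4179077148438, -116.66447448730469), (67.84158325195312, 18.807756423950195), 34.825138092041016) [ 0.6812 -0.116   0.0945] 0.09859977604421562
leg_handle 0.63 [0.5238, 0.4578] [ 0.6799 -0.1132  0.0949]
```

View pics/w1.png

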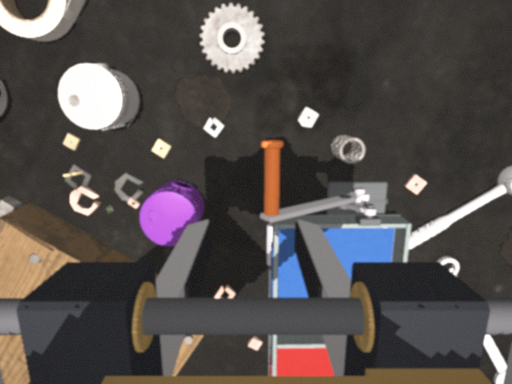

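The wrist view shows the orange handle upright at px (272,176), giving a centre of about (0.680, −0.115, 0.089). I'll descend and pinch it.

Call:
{"api": "servo_tool", "payload": {
  "rows": [
    [0.013, -0.009, -0.03, 0, 0, 0, 0.0],
    [0.013, -0.009, -0.06, 0, 0, 0, 0.0],
    [0.013, -0.009, -0.09, 0, 0, 0, 0.0],
    [0.013, -0.009, -0.115, 0, 0, 0, 0.0],
    [0.013, -0.009, -0.135, 0, 0, 0, 0.0],
    [0.013, -0.009, -0.146, 0, 0, 0, 0.0],
    [0.013, -0.009, -0.146, 0, 0, 0, -0.5],
    [0.013, -0.009, -0.146, 0, 0, 0, -1]
  ],
  "newtons": 25
}}

```text
time_s: 3.92
ee_pos: [0.6772, -0.1169, 0.0724]
eef_rot: [3.139, -0.002, 0.618]
force: [0.7, 0.3, 0.5]
grip_width: 0.037
```

Call:
{"api": "servo_tool", "payload": {
  "rows": [
    [0, 0, 0, 0, 0, 0, -1],
    [0, 0, 0, 0, 0, 0, -1],
    [0, 0, 0, 0, 0, 0, -1],
    [0, 0, 0, 0, 0, 0, -1],
    [0, 0, 0, 0, 0, 0, -1],
    [0, 0, 0, 0, 0, 0, -1],
    [0, 0, 0, 0, 0, 0, -1],
    [0, 0, 0, 0, 0, 0, -1]
  ]
}}

```text
time_s: 4.58
ee_pos: [0.6788, -0.1184, 0.0739]
eef_rot: [3.134, -0.005, 0.617]
force: [8.0, -8.3, -0.8]
grip_width: 0.0134
```

Call:
{"api": "servo_tool", "payload": {
  "rows": [
    [0.004, -0.006, 0.009, 0, 0, 0, -1],
    [0.0085, -0.012, 0.0175, 0, 0, 0, -1],
    [0.0135, -0.019, 0.025, 0, 0, 0, -1],
    [0.0185, -0.026, 0.032, 0, 0, 0, -1],
    [0.024, -0.034, 0.038, 0, 0, 0, -1],
    [0.03, -0.042, 0.043, 0, 0, 0, -1],
    [0.03, -0.042, 0.043, 0, 0, 0, -1],
    [0.03, -0.042, 0.043, 0, 0, 0, -1]
  ]
}}

```text
time_s: 5.25
ee_pos: [0.7091, -0.1601, 0.1193]
eef_rot: [3.133, -0.007, 0.617]
force: [-7.4, 5.3, 10.4]
grip_width: 0.013
```

Call:
{"api": "servo_tool", "payload": {
  "rows": [
    [0.005, -0.008, 0.007, 0, 0, 0, -1],
    [0.0105, -0.015, 0.011, 0, 0, 0, -1],
    [0.017, -0.024, 0.013, 0, 0, 0, -1],
    [0.0235, -0.033, 0.015, 0, 0, 0, -1],
    [0.03, -0.042, 0.0155, 0, 0, 0, -1],
    [0.035, -0.049, 0.0155, 0, 0, 0, -1],
    [0.0375, -0.0525, 0.0155, 0, 0, 0, -1],
    [0.0375, -0.0525, 0.0155, 0, 0, 0, -1]
  ]
}}

```text
time_s: 5.92
ee_pos: [0.746, -0.2128, 0.135]
eef_rot: [3.136, -0.005, 0.617]
force: [-7.3, 1.2, 2.4]
grip_width: 0.0135
```

```bash
python3 - <<'E'
from h import *
p=shot('side','s1.png'); print(p['obs']['ee_pos'],p['obs']['qpos'],p['obs']['force'])
a=p['image'][130:310,90:300,::-1]
cv2.imwrite('pics/s1c.png',cv2.resize(a,None,fx=3,fy=3,interpolation=cv2.INTER_CUBIC))
E
```

```text
[ 0.74602594 -0.21278385  0.13496678] [-3.25332311e-01  8.94336828e-01  7.66948611e-01  8.36833451e-04
  1.47239331e+00  6.28481020e-01] [-7.34989819  1.16496137  2.41659356]
```

View pics/s1c.png

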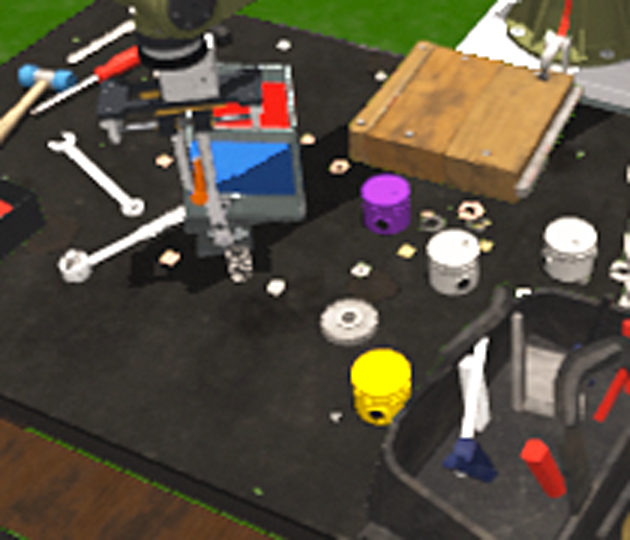

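The leg is up, near vertical, with the tray tilted. I'll nudge it further past centre, then release.

Call:
{"api": "servo_tool", "payload": {
  "rows": [
    [0.002, -0.003, 0, 0, 0, 0, -1],
    [0.004, -0.006, 0, 0, 0, 0, -1],
    [0.006, -0.008, 0, 0, 0, 0, -1],
    [0.006, -0.008, 0, 0, 0, 0, -1],
    [0.006, -0.008, 0, 0, 0, 0, -1],
    [0.006, -0.008, 0, 0, 0, 0, -1],
    [0.006, -0.008, 0, 0, 0, 0, -1],
    [0.006, -0.008, 0, 0, 0, 0, -1]
  ]
}}

```text
time_s: 6.63
ee_pos: [0.7483, -0.2153, 0.1347]
eef_rot: [-3.133, 0.001, 0.62]
force: [-42.9, 30.0, 13.6]
grip_width: 0.0185
```

Call:
{"api": "servo_tool", "payload": {
  "rows": [
    [-0.002, 0.003, 0, 0, 0, 0, -1],
    [-0.002, 0.003, 0, 0, 0, 0, -0.7],
    [-0.002, 0.003, 0, 0, 0, 0, -0.5],
    [-0.002, 0.003, 0, 0, 0, 0, -0.3],
    [-0.002, 0.003, 0, 0, 0, 0, -0.1],
    [-0.002, 0.003, 0, 0, 0, 0, 0],
    [-0.002, 0.003, 0, 0, 0, 0, 0],
    [-0.002, 0.003, 0.01, 0, 0, 0, 0]
  ]
}}

```text
time_s: 7.3
ee_pos: [0.7456, -0.2122, 0.1427]
eef_rot: [-3.13, 0.003, 0.62]
force: [0.6, -0.0, -0.4]
grip_width: 0.0462
```

Call:
{"api": "servo_tool", "payload": {
  "rows": [
    [-0.002, 0.002, 0.03, 0, 0, 0, 0],
    [-0.002, 0.002, 0.06, 0, 0, 0, 0],
    [-0.01, 0.02, 0.09, 0, 0, 0, 0.3],
    [-0.025, 0.05, 0.11, 0, 0, 0, 0.5],
    [-0.04, 0.08, 0.12, 0, 0, 0, 1],
    [-0.055, 0.11, 0.12, 0, 0, 0, 1],
    [-0.07, 0.14, 0.12, 0, 0, 0, 1],
    [-0.08, 0.17, 0.12, 0, 0, 0, 1]
  ]
}}

```text
time_s: 7.97
ee_pos: [0.6644, -0.0409, 0.2642]
eef_rot: [-3.131, 0.002, 0.62]
force: [0.4, 0.4, -0.3]
grip_width: 0.0835
```

```bash
python3 - <<'E'
from h import *
np.set_printoptions(precision=4,suppress=True)
p=shot('side','s2.png'); print(p['obs']['ee_pos'],p['obs']['qpos'],p['obs']['force'])
a=p['image'][130:310,90:300,::-1]
cv2.imwrite('pics/s2c.png',cv2.resize(a,None,fx=3,fy=3,interpolation=cv2.INTER_CUBIC))
p=shot('top','t2.png'); W=cloud(p)
hsv=cv2.cvtColor(p['image'],cv2.COLOR_RGB2HSV); h,s,v=[hsv[...,i].astype(int) for i in range(3)]
X,Y,Z=W[...,0],W[...,1],W[...,2]
for nm,m in [('blue',(h>100)&(h<125)&(s>120)),('red',((h<6)|(h>174))&(s>150)&(Y<-.1)&(X<.7)),('or',(h>6)&(h<20)&(s>170)&(Z>.05))]:
    m=m&(X>.3)&(X<.9)&(Y<0)&(Y>-.5)
    k,l,st,c=cv2.connectedComponentsWithStats(m.astype(np.uint8));i=1+np.argmax(st[1:,4]);P=W[l==i]
    A=np.c_[P[:,:2],np.ones(len(P))];co=np.linalg.lstsq(A,P[:,2],rcond=None)[0]
    print(nm,len(P),P.mean(0),cv2.minAreaRect((P[:,:2]*1000).astype(np.float32)),'slope',co[:2],np.hypot(*co[:2]))
E
```

```text
[ 0.6644 -0.0409  0.2642] [-0.1192  0.5456  1.0432  0.0066  1.5611  0.8314] [ 0.4099  0.4284 -0.2568]
blue 1708 [ 0.6109 -0.2677  0.0368] ((611.836181640625, -264.2967224121094), (146.17149353027344, 135.09979248046875), 35.56117630004883) slope [ 0.0978 -0.1404] 0.17114380156747983
red 1792 [ 0.4837 -0.3562  0.0364] ((483.114990234375, -356.6246032714844), (146.52432250976562, 133.91815185546875), 35.27763748168945) slope [ 0.0996 -0.1384] 0.17056447044649645
or 18 [ 0.7442 -0.2063  0.1471] ((742.8867797851562, -208.0184326171875), (52.76734924316406, 4.5435991287231445), 34.863380432128906) slope [-0.7092  1.0869] 1.2978076025015073
```

View pics/s2c.png

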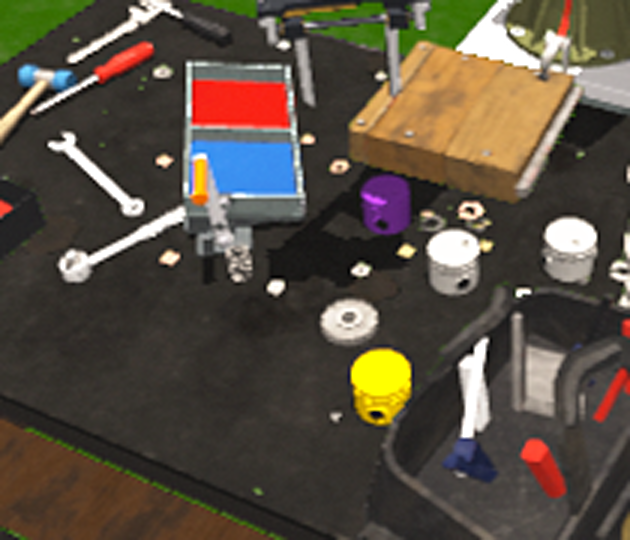

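Locked: the tray slope measures 0.171. Blue bay floor centre is (0.611, −0.267) and red is (0.4835, −0.3565). Now piston A at (0.636, 0.070), the bright grey one at top px (250,170), which is neither purple nor yellow.

Call:
{"api": "servo_tool", "payload": {
  "rows": [
    [-0.007, 0.028, 0, 0, 0, 0, 1],
    [-0.014, 0.056, 0, 0, 0, 0, 1],
    [-0.021, 0.084, 0, 0, 0, 0, 1],
    [-0.028, 0.112, -0.02, 0, 0, 0, 1],
    [-0.028, 0.112, -0.05, 0, 0, 0, 1],
    [-0.028, 0.112, -0.08, 0, 0, 0, 1],
    [-0.028, 0.112, -0.1, 0, 0, 0, 1],
    [-0.028, 0.112, -0.1, 0, 0, 0, 1]
  ],
  "newtons": 30
}}

```text
time_s: 8.73
ee_pos: [0.6355, 0.0733, 0.1608]
eef_rot: [-3.128, 0.006, 0.624]
force: [0.5, -0.5, -0.5]
grip_width: 0.0937
```

```bash
python3 - <<'E'
from h import *
p=shot('wrist','w2.png'); print(p['obs']['ee_pos'],p['obs']['eef_rot'],p['obs']['force'])
for r in cams.place_of(p,'piston_a_center')[:4]: print(r['p'],r['at'],rayz(p,r['at'][0]*512,r['at'][1]*384,.027))
E
```

```text
[0.63550304 0.07328488 0.16082168] [-3.12766881  0.00639536  0.62395725] [ 0.54041435 -0.47906249 -0.48301032]
0.97 [0.2053, 0.4734] [0.5521134  0.19053282 0.027     ]
0.49 [0.7832, 0.3086] [0.76150354 0.00166066 0.027     ]
```

View pics/w2.png

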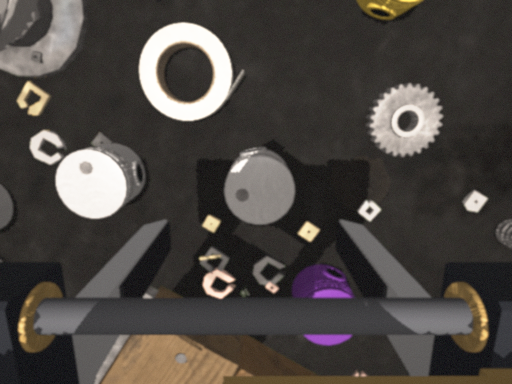

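```bash
python3 - <<'E'
from h import *
H=np.array([0])
p=shot('wrist')
print(rayz(p,260,189,.054),deproj(p,260,189),rayz(p,93,184,.054), p['hand_eye'])
E
```

```text
[0.64052891 0.06958796 0.054     ] [0.64059546 0.06964058 0.05434395] [0.55685864 0.19299688 0.054     ] [[ 2.34075015e-04 -9.69233905e-01 -2.46141389e-01  7.20517951e-02]
 [ 9.99999887e-01  3.28989992e-04 -3.44490077e-04 -1.41758905e-04]
 [ 4.14869516e-04 -2.46141280e-01  9.69233872e-01 -1.79451524e-01]
 [ 0.00000000e+00  0.00000000e+00  0.00000000e+00  1.00000000e+00]]
```

Call:
{"api": "servo_tool", "payload": {
  "rows": [
    [0.0025, -0.003, -0.03, -0.0075, -0.013, 0, 1],
    [0.0025, -0.003, -0.06, -0.0075, -0.013, 0, 1],
    [0.0025, -0.003, -0.09, -0.0075, -0.013, 0, 1],
    [0.0025, -0.003, -0.115, -0.0075, -0.013, 0, 1],
    [0.0025, -0.003, -0.135, -0.0075, -0.013, 0, 1],
    [0.0025, -0.003, -0.147, -0.0075, -0.013, 0, 1],
    [0.0025, -0.003, -0.147, -0.0075, -0.013, 0, 0.4],
    [0.0025, -0.003, -0.147, -0.0075, -0.013, 0, -1]
  ]
}}

```text
time_s: 9.55
ee_pos: [0.6411, 0.0703, 0.0213]
eef_rot: [3.136, -0.008, 0.624]
force: [-0.5, 0.5, 0.2]
grip_width: 0.0841
```

Call:
{"api": "servo_tool", "payload": {
  "rows": [
    [0, 0, 0, 0, 0, 0, -1],
    [0, 0, 0, 0, 0, 0, -1],
    [0, 0, 0, 0, 0, 0, -1],
    [0, 0, 0.01, 0, 0, 0, -1],
    [0, 0, 0.03, 0, 0, 0, -1],
    [0, 0, 0.05, 0, 0, 0, -1],
    [0, 0, 0.06, 0, 0, 0, -1],
    [0, 0, 0.06, 0, 0, 0, -1]
  ]
}}

```text
time_s: 10.22
ee_pos: [0.6423, 0.0704, 0.0844]
eef_rot: [3.134, -0.012, 0.624]
force: [0.1, 0.1, -1.3]
grip_width: 0.0618
```

Call:
{"api": "servo_tool", "payload": {
  "rows": [
    [0, 0, 0, 0, 0, 0, -1],
    [0, 0, 0, 0, 0, 0, -1],
    [0, 0, 0, 0, 0, 0, -1],
    [0, 0, 0, 0, 0, 0, -1],
    [0, 0, 0, 0, 0, 0, -1],
    [0, 0, 0, 0, 0, 0, -1],
    [0, 0, 0, 0, 0, 0, -1],
    [0, 0, 0, 0, 0, 0, -1]
  ]
}}

```text
time_s: 10.88
ee_pos: [0.6422, 0.0704, 0.0843]
eef_rot: [3.134, -0.012, 0.624]
force: [0.8, -0.5, -2.9]
grip_width: 0.0616
```

Piston A reads about 2.4–2.9 N, so it is alloy (iron would read at least 4.9 N). It goes to blue. I'll recheck the weight during transport.

Call:
{"api": "servo_tool", "payload": {
  "rows": [
    [0, -0.01, 0.03, 0, 0, 0, -1],
    [0, -0.03, 0.06, 0, 0, 0, -1],
    [0, -0.06, 0.09, -0.02, -0.015, 0, -1],
    [0, -0.09, 0.11, -0.05, -0.03, 0, -1],
    [0, -0.12, 0.12, -0.08, -0.05, 0, -1],
    [0, -0.15, 0.12, -0.11, -0.07, 0, -1],
    [0, -0.18, 0.12, -0.138, -0.085, 0, -1],
    [0, -0.21, 0.12, -0.138, -0.085, 0, -1]
  ]
}}

```text
time_s: 11.55
ee_pos: [0.6419, -0.1404, 0.2046]
eef_rot: [2.97, -0.0, 0.626]
force: [0.4, 0.9, -2.3]
grip_width: 0.0615
```

Call:
{"api": "servo_tool", "payload": {
  "rows": [
    [-0.001, -0.03, 0, 0, 0, 0, -1],
    [-0.002, -0.06, 0, 0, 0, 0, -1],
    [-0.004, -0.09, 0, 0, 0, 0, -1],
    [-0.004, -0.1, 0, 0, 0, 0, -1],
    [-0.004, -0.1, 0, 0, 0, 0, -1],
    [-0.004, -0.1, 0, 0, 0, 0, -1],
    [-0.004, -0.1, 0, 0, 0, 0, -1],
    [-0.004, -0.1, 0, 0, 0, 0, -1]
  ]
}}

```text
time_s: 12.22
ee_pos: [0.6382, -0.2389, 0.2047]
eef_rot: [2.97, -0.0, 0.627]
force: [0.9, 0.9, -2.1]
grip_width: 0.0614
```

```bash
python3 - <<'E'
from h import *
np.set_printoptions(precision=4,suppress=True)
o=ctrl.get_obs(); print(o['ee_pos'],o['eef_rot'],o['force'],R.from_euler('xyz',o['eef_rot']).as_matrix()[:,2])
p=shot('side','s3.png'); a=p['image'][110:250,90:230,::-1]
cv2.imwrite('pics/s3c.png',cv2.resize(a,None,fx=4,fy=4,interpolation=cv2.INTER_CUBIC))
E
```

```text
[ 0.6382 -0.2389  0.2047] [ 2.9705 -0.0003  0.6271] [ 0.9095  0.8948 -2.1387] [ 0.1002 -0.1377 -0.9854]
```

View pics/s3c.png

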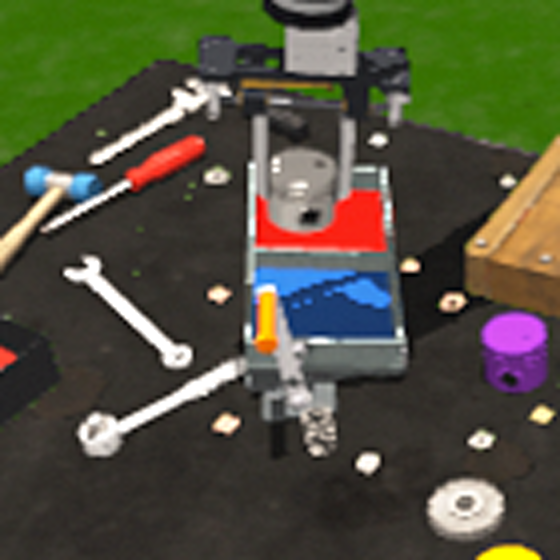

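Call:
{"api": "servo_tool", "payload": {
  "rows": [
    [0, -0.004, -0.03, 0, 0, 0, -1],
    [0, -0.004, -0.06, 0, 0, 0, -1],
    [0, -0.004, -0.09, 0, 0, 0, -1],
    [0, -0.004, -0.115, 0, 0, 0, -1],
    [0, -0.004, -0.13, 0, 0, 0, -1],
    [0, -0.004, -0.138, 0, 0, 0, -1],
    [0, -0.004, -0.138, 0, 0, 0, -1],
    [0, -0.004, -0.138, 0, 0, 0, -1]
  ]
}}

```text
time_s: 12.93
ee_pos: [0.6387, -0.2427, 0.0677]
eef_rot: [2.97, -0.001, 0.628]
force: [0.4, -0.7, -2.2]
grip_width: 0.0616
```

Call:
{"api": "servo_tool", "payload": {
  "rows": [
    [0, 0, -0.001, 0, 0, 0, -1],
    [0, 0, -0.002, 0, 0, 0, -1],
    [0, 0, -0.003, 0, 0, 0, -1],
    [0, 0, -0.004, 0, 0, 0, -1],
    [0, 0, -0.005, 0, 0, 0, -1],
    [0, 0, -0.005, 0, 0, 0, -1],
    [0, 0, -0.005, 0, 0, 0, -1],
    [0, 0, -0.005, 0, 0, 0, -1]
  ]
}}

```text
time_s: 13.6
ee_pos: [0.6387, -0.2428, 0.0627]
eef_rot: [2.97, -0.001, 0.628]
force: [0.3, 0.5, -1.9]
grip_width: 0.0615
```

Call:
{"api": "servo_tool", "payload": {
  "rows": [
    [0, 0, -0.001, 0, 0, 0, -1],
    [0, 0, -0.002, 0, 0, 0, -1],
    [0, 0, -0.003, 0, 0, 0, -1],
    [0, 0, -0.003, 0, 0, 0, -1],
    [0, 0, -0.003, 0, 0, 0, -1],
    [0, 0, -0.003, 0, 0, 0, -1],
    [0, 0, -0.003, 0, 0, 0, -1],
    [0, 0, -0.003, 0, 0, 0, -1]
  ]
}}

```text
time_s: 14.27
ee_pos: [0.6388, -0.2429, 0.06]
eef_rot: [2.969, -0.001, 0.628]
force: [-4.0, 0.8, 5.3]
grip_width: 0.0615
```

Contact felt. Releasing gently, then retreating along the tool axis.

Call:
{"api": "servo_tool", "payload": {
  "rows": [
    [0, 0, 0, 0, 0, 0, 0.3],
    [0, 0, 0, 0, 0, 0, 0.4],
    [0, 0, 0, 0, 0, 0, 0.6],
    [0, 0, 0, 0, 0, 0, 0.75],
    [-0.001, 0.0015, 0.01, 0, 0, 0, 0.75],
    [-0.003, 0.004, 0.03, 0, 0, 0, 0.75],
    [-0.006, 0.008, 0.06, 0, 0, 0, 0.75],
    [-0.009, 0.012, 0.09, 0, 0, 0, 0.75]
  ]
}}

```text
time_s: 14.93
ee_pos: [0.6293, -0.2305, 0.1511]
eef_rot: [2.97, -0.0, 0.627]
force: [-0.2, -0.2, 0.1]
grip_width: 0.0821
```

Call:
{"api": "servo_tool", "payload": {
  "rows": [
    [-0.003, 0.02, 0.03, 0.02, 0.015, 0, 1],
    [-0.01, 0.055, 0.05, 0.05, 0.04, 0, 1],
    [-0.017, 0.09, 0.05, 0.08, 0.06, 0, 1],
    [-0.023, 0.13, 0.05, 0.11, 0.08, 0, 1],
    [-0.03, 0.17, 0.05, 0.138, 0.1, 0, 1],
    [-0.037, 0.21, 0.05, 0.138, 0.1, 0, 1],
    [-0.044, 0.25, 0.05, 0.138, 0.1, 0, 1],
    [-0.05, 0.29, 0.05, 0.138, 0.1, 0, 1]
  ]
}}

```text
time_s: 15.6
ee_pos: [0.5786, 0.0612, 0.2021]
eef_rot: [3.14, -0.001, 0.627]
force: [0.6, -0.5, -0.2]
grip_width: 0.0941
```

Call:
{"api": "servo_tool", "payload": {
  "rows": [
    [-0.006, 0.035, 0, 0, 0, 0, 1],
    [-0.012, 0.07, 0, 0, 0, 0, 1],
    [-0.018, 0.1, -0.01, 0, 0, 0, 1],
    [-0.022, 0.13, -0.03, 0, 0, 0, 1],
    [-0.024, 0.135, -0.05, 0, 0, 0, 1],
    [-0.024, 0.135, -0.07, 0, 0, 0, 1],
    [-0.024, 0.135, -0.07, 0, 0, 0, 1],
    [-0.024, 0.135, -0.07, 0, 0, 0, 1]
  ]
}}

```text
time_s: 16.27
ee_pos: [0.5544, 0.1962, 0.1324]
eef_rot: [3.141, -0.0, 0.627]
force: [0.6, 0.1, 0.4]
grip_width: 0.0942
```

```bash
python3 - <<'E'
from h import *
np.set_printoptions(precision=4,suppress=True)
p=shot('wrist','w3.png'); o=p['obs'];print(o['ee_pos'],o['eef_rot'],o['force'],R.from_euler('xyz',o['eef_rot']).as_matrix()[:,2])
im=p['image']; d=p['depth'];pts=[]
for r in cams.place_of(p,'piston_a_center')[:4]: print(r['p'],r['at'])
for v in range(100,300,3):
  for u in range(150,350,3):
    w=deproj(p,u,v); 
    if .045<w[2]<.062: pts.append(w)
pts=np.array(pts); print(len(pts),cv2.minEnclosingCircle((pts[:,:2]*1000).astype(np.float32)))
p=shot('side','s4.png'); a=p['image'][110:250,90:230,::-1]
cv2.imwrite('pics/s4c.png',cv2.resize(a,None,fx=4,fy=4,interpolation=cv2.INTER_CUBIC))
p=shot('top'); a=p['image'][130:250,260:420,::-1]
cv2.imwrite('pics/t4c.png',cv2.resize(a,None,fx=4,fy=4,interpolation=cv2.INTER_CUBIC))
E
```

```text
[0.5544 0.1962 0.1324] [ 3.1405 -0.0005  0.6274] [0.5765 0.1421 0.4151] [ 0.001  -0.0006 -1.    ]
0.65 [0.4961, 0.5068]
507 ((554.0240478515625, 193.88803100585938), 30.993581771850586)
```

View pics/w3.png

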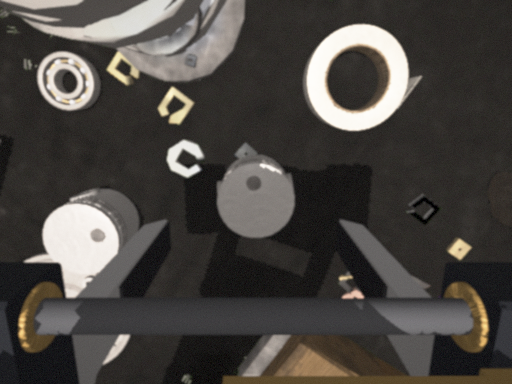

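View pics/s4c.png

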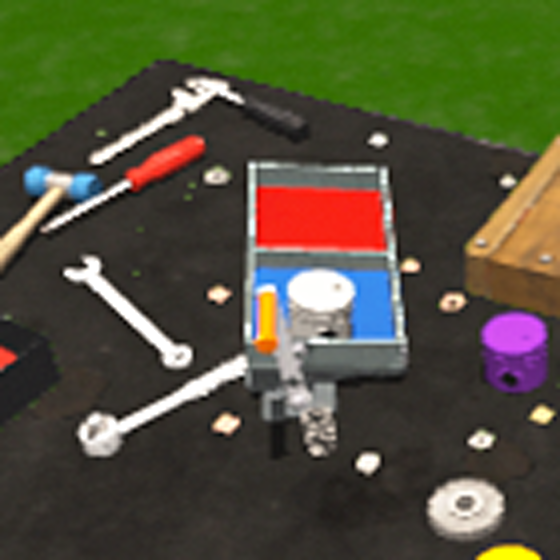

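View pics/t4c.png

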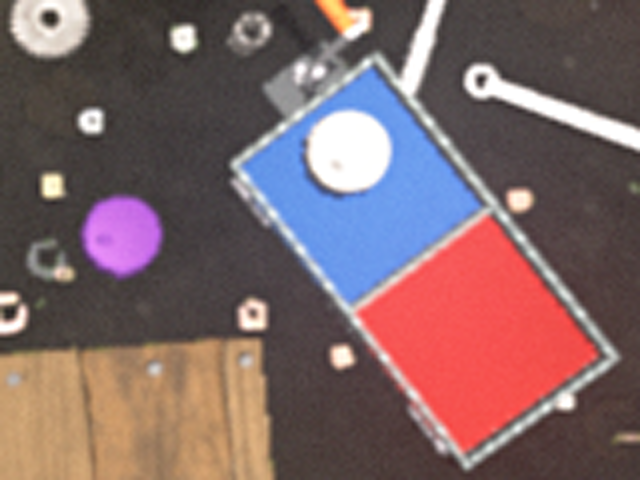

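A stands upright in the far half of the blue bay (top crop px (348,150)). B is at (0.554, 0.194), with the fingers clear of everything; the tape is at px (357,77).

Call:
{"api": "servo_tool", "payload": {
  "rows": [
    [0, -0.002, -0.03, 0, 0, 0, 1],
    [0, -0.002, -0.06, 0, 0, 0, 1],
    [0, -0.002, -0.09, 0, 0, 0, 1],
    [0, -0.002, -0.11, 0, 0, 0, 1],
    [0, -0.002, -0.116, 0, 0, 0, 1],
    [0, -0.002, -0.116, 0, 0, 0, 1],
    [0, -0.002, -0.116, 0, 0, 0, 0.4],
    [0, -0.002, -0.116, 0, 0, 0, -1]
  ],
  "newtons": 30
}}

```text
time_s: 17.13
ee_pos: [0.5564, 0.1943, 0.0197]
eef_rot: [3.138, -0.006, 0.626]
force: [0.5, -0.2, -0.2]
grip_width: 0.084
```

Call:
{"api": "servo_tool", "payload": {
  "rows": [
    [0, 0, 0, 0, 0, 0, -1],
    [0, 0, 0, 0, 0, 0, -1],
    [0, 0, 0, 0, 0, 0, -1],
    [0, 0, 0.01, 0, 0, 0, -1],
    [0, 0, 0.03, 0, 0, 0, -1],
    [0, 0, 0.05, 0, 0, 0, -1],
    [0, 0, 0.06, 0, 0, 0, -1],
    [0, 0, 0.06, 0, 0, 0, -1]
  ]
}}

```text
time_s: 17.8
ee_pos: [0.5574, 0.1946, 0.0824]
eef_rot: [3.137, -0.01, 0.627]
force: [0.8, -0.2, -1.6]
grip_width: 0.0619
```

Call:
{"api": "servo_tool", "payload": {
  "rows": [
    [0, 0, 0.02, 0, 0, 0, -1],
    [0, 0, 0.04, 0, 0, 0, -1],
    [0, 0, 0.06, 0, 0, 0, -1],
    [0, 0, 0.08, 0, 0, 0, -1],
    [0, 0, 0.09, 0, 0, 0, -1],
    [0, 0, 0.09, 0, 0, 0, -1],
    [0, 0, 0.09, 0, 0, 0, -1],
    [0, 0, 0.09, 0, 0, 0, -1]
  ]
}}

```text
time_s: 18.47
ee_pos: [0.5568, 0.1944, 0.1706]
eef_rot: [3.138, -0.008, 0.626]
force: [-0.1, -0.6, -3.1]
grip_width: 0.0617
```

Call:
{"api": "servo_tool", "payload": {
  "rows": [
    [0.001, -0.02, 0.02, 0, 0, 0, -1],
    [0.002, -0.05, 0.03, 0, 0, 0, -1],
    [0.004, -0.085, 0.03, -0.02, -0.015, 0, -1],
    [0.006, -0.12, 0.03, -0.05, -0.03, 0, -1],
    [0.008, -0.155, 0.03, -0.08, -0.05, 0, -1],
    [0.01, -0.19, 0.03, -0.11, -0.07, 0, -1],
    [0.012, -0.225, 0.03, -0.139, -0.09, 0, -1],
    [0.014, -0.26, 0.03, -0.139, -0.09, 0, -1]
  ]
}}

```text
time_s: 19.13
ee_pos: [0.57, -0.0666, 0.199]
eef_rot: [2.972, 0.003, 0.628]
force: [0.5, -0.2, -2.6]
grip_width: 0.0613
```

Call:
{"api": "servo_tool", "payload": {
  "rows": [
    [0.001, -0.035, 0, 0, 0, 0, -1],
    [0.003, -0.07, 0, 0, 0, 0, -1],
    [0.005, -0.105, 0, 0, 0, 0, -1],
    [0.007, -0.14, 0, 0, 0, 0, -1],
    [0.009, -0.17, 0, 0, 0, 0, -1],
    [0.009, -0.19, 0, 0, 0, 0, -1],
    [0.009, -0.19, 0, 0, 0, 0, -1],
    [0.009, -0.19, 0, 0, 0, 0, -1]
  ]
}}

```text
time_s: 19.8
ee_pos: [0.5784, -0.2572, 0.1972]
eef_rot: [2.974, 0.004, 0.626]
force: [0.2, 0.8, -2.7]
grip_width: 0.0613
```

Call:
{"api": "servo_tool", "payload": {
  "rows": [
    [0, -0.01, 0, 0, 0, 0, -1],
    [0, -0.02, 0, 0, 0, 0, -1],
    [0, -0.025, 0, 0, 0, 0, -1],
    [0, -0.025, 0, 0, 0, 0, -1],
    [0, -0.025, 0, 0, 0, 0, -1],
    [0, -0.025, 0, 0, 0, 0, -1],
    [0, -0.025, 0, 0, 0, 0, -1],
    [0, -0.025, 0, 0, 0, 0, -1]
  ]
}}

```text
time_s: 20.47
ee_pos: [0.5785, -0.2818, 0.1973]
eef_rot: [2.974, 0.004, 0.627]
force: [-0.4, 0.2, -1.9]
grip_width: 0.0617
```

Call:
{"api": "servo_tool", "payload": {
  "rows": [
    [0.003, -0.002, -0.03, 0, 0, 0, -1],
    [0.003, -0.002, -0.06, 0, 0, 0, -1],
    [0.003, -0.002, -0.09, 0, 0, 0, -1],
    [0.003, -0.002, -0.115, 0, 0, 0, -1],
    [0.003, -0.002, -0.128, 0, 0, 0, -1],
    [0.003, -0.002, -0.132, 0, 0, 0, -1],
    [0.003, -0.002, -0.132, 0, 0, 0, -1],
    [0.003, -0.002, -0.132, 0, 0, 0, -1]
  ]
}}

```text
time_s: 21.13
ee_pos: [0.5822, -0.2842, 0.0669]
eef_rot: [2.972, 0.003, 0.627]
force: [-0.5, -0.5, -1.9]
grip_width: 0.0617
```

Call:
{"api": "servo_tool", "payload": {
  "rows": [
    [0, 0, -0.001, 0, 0, 0, -1],
    [0, 0, -0.002, 0, 0, 0, -1],
    [0, 0, -0.003, 0, 0, 0, -1],
    [0, 0, -0.004, 0, 0, 0, -1],
    [0, 0, -0.005, 0, 0, 0, -1],
    [0, 0, -0.006, 0, 0, 0, -1],
    [0, 0, -0.006, 0, 0, 0, -1],
    [0, 0, -0.006, 0, 0, 0, -1]
  ]
}}

```text
time_s: 21.8
ee_pos: [0.5822, -0.2842, 0.0608]
eef_rot: [2.973, 0.003, 0.627]
force: [-0.1, -0.5, -3.3]
grip_width: 0.0614
```

Call:
{"api": "servo_tool", "payload": {
  "rows": [
    [0, 0, -0.001, 0, 0, 0, -1],
    [0, 0, -0.002, 0, 0, 0, -1],
    [0, 0, -0.003, 0, 0, 0, -1],
    [0, 0, -0.003, 0, 0, 0, -1],
    [0, 0, -0.003, 0, 0, 0, -1],
    [0, 0, -0.003, 0, 0, 0, -1],
    [0, 0, -0.003, 0, 0, 0, -1],
    [0, 0, -0.003, 0, 0, 0, -1]
  ]
}}

```text
time_s: 22.47
ee_pos: [0.5822, -0.2842, 0.0579]
eef_rot: [2.972, 0.003, 0.627]
force: [-2.6, 0.3, 1.4]
grip_width: 0.0619
```

Call:
{"api": "servo_tool", "payload": {
  "rows": [
    [0, 0, 0, 0, 0, 0, 0.3],
    [0, 0, 0, 0, 0, 0, 0.4],
    [0, 0, 0, 0, 0, 0, 0.6],
    [0, 0, 0, 0, 0, 0, 0.75],
    [-0.001, 0.0015, 0.01, 0, 0, 0, 0.75],
    [-0.003, 0.004, 0.03, 0, 0, 0, 0.75],
    [-0.006, 0.008, 0.06, 0, 0, 0, 0.75],
    [-0.009, 0.012, 0.09, 0, 0, 0, 0.75]
  ]
}}

```text
time_s: 23.13
ee_pos: [0.5727, -0.2718, 0.1492]
eef_rot: [2.973, 0.004, 0.627]
force: [0.3, -0.1, 0.3]
grip_width: 0.0823
```

Call:
{"api": "servo_tool", "payload": {
  "rows": [
    [-0.005, 0.02, 0.03, 0.02, 0.015, 0, 1],
    [-0.015, 0.055, 0.05, 0.05, 0.04, 0, 1],
    [-0.025, 0.09, 0.05, 0.08, 0.06, 0, 1],
    [-0.035, 0.13, 0.05, 0.11, 0.08, 0, 1],
    [-0.045, 0.17, 0.05, 0.138, 0.1, 0, 1],
    [-0.055, 0.205, 0.05, 0.138, 0.1, 0, 1],
    [-0.065, 0.24, 0.05, 0.138, 0.1, 0, 1],
    [-0.075, 0.275, 0.05, 0.138, 0.1, 0, 1]
  ]
}}

```text
time_s: 23.8
ee_pos: [0.4969, 0.0047, 0.2]
eef_rot: [-3.14, 0.003, 0.627]
force: [-0.1, 1.2, 0.1]
grip_width: 0.0941
```

Call:
{"api": "servo_tool", "payload": {
  "rows": [
    [-0.007, 0.038, 0, 0, 0, 0, 1],
    [-0.014, 0.076, 0, 0, 0, 0, 1],
    [-0.021, 0.114, 0, 0, 0, 0, 1],
    [-0.028, 0.152, 0, 0, 0, 0, 1],
    [-0.035, 0.19, 0, 0, 0, 0, 1],
    [-0.042, 0.228, 0, 0, 0, 0, 1],
    [-0.049, 0.266, 0, 0, 0, 0, 1],
    [-0.0545, 0.285, -0.01, 0, 0, 0, 1]
  ]
}}

```text
time_s: 24.47
ee_pos: [0.4419, 0.2935, 0.1923]
eef_rot: [-3.14, -0.001, 0.63]
force: [-0.5, -0.4, 0.3]
grip_width: 0.0943
```

Call:
{"api": "servo_tool", "payload": {
  "rows": [
    [0, 0, -0.02, 0, 0, 0, 1],
    [0, 0, -0.04, 0, 0, 0, 1],
    [0, 0, -0.06, 0, 0, 0, 1],
    [0, 0, -0.06, 0, 0, 0, 1],
    [0, 0, -0.06, 0, 0, 0, 1],
    [0, 0, -0.06, 0, 0, 0, 1],
    [0, 0, -0.06, 0, 0, 0, 1],
    [0, 0, -0.06, 0, 0, 0, 1]
  ]
}}

```text
time_s: 25.13
ee_pos: [0.4424, 0.2937, 0.1336]
eef_rot: [-3.14, -0.003, 0.629]
force: [-1.2, -0.9, 0.4]
grip_width: 0.0938
```

```bash
python3 - <<'E'
from h import *
np.set_printoptions(precision=4,suppress=True)
p=shot('wrist','w5.png'); o=p['obs'];print(o['ee_pos'],o['eef_rot'],o['force'])
pts=[]
for v in range(100,300,3):
  for u in range(150,350,3):
    w=deproj(p,u,v); 
    if .045<w[2]<.062: pts.append(w)
pts=np.array(pts); print(len(pts),cv2.minEnclosingCircle((pts[:,:2]*1000).astype(np.float32)))
p=shot('top'); a=p['image'][130:250,260:420,::-1]
cv2.imwrite('pics/t5c.png',cv2.resize(a,None,fx=4,fy=4,interpolation=cv2.INTER_CUBIC))
E
```

```text
[0.4424 0.2937 0.1336] [-3.1401 -0.0031  0.6293] [-1.1901 -0.8521  0.3792]
505 ((442.6869201660156, 291.3729248046875), 31.068012237548828)
```

View pics/w5.png

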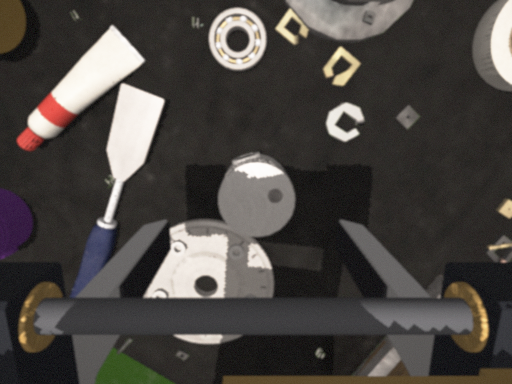

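View pics/t5c.png

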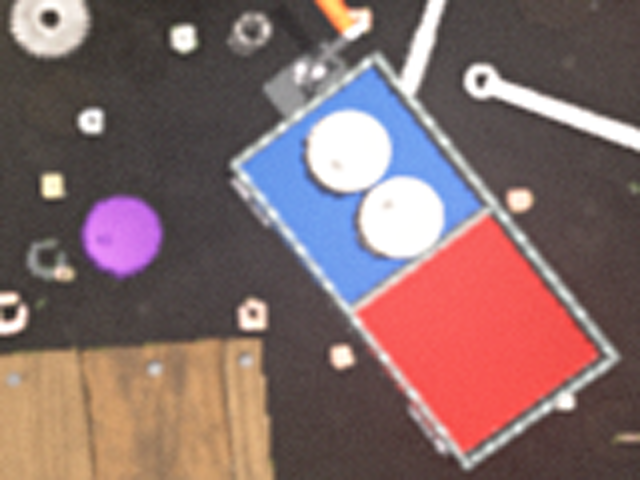

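B also stands in the blue bay. C is centred at (0.4427, 0.2914); the flat disc at px (205,285) is clear of the finger footprint.

Call:
{"api": "servo_tool", "payload": {
  "rows": [
    [0.001, -0.001, -0.03, 0, 0, 0, 0.85],
    [0.001, -0.001, -0.06, 0, 0, 0, 0.85],
    [0.001, -0.001, -0.09, 0, 0, 0, 0.85],
    [0.001, -0.001, -0.11, 0, 0, 0, 0.85],
    [0.001, -0.001, -0.117, 0, 0, 0, 0.85],
    [0.001, -0.001, -0.117, 0, 0, 0, 0.85],
    [0.001, -0.001, -0.117, 0, 0, 0, 0.4],
    [0.001, -0.001, -0.117, 0, 0, 0, -1]
  ],
  "newtons": 30
}}

```text
time_s: 25.9
ee_pos: [0.444, 0.2931, 0.0177]
eef_rot: [-3.14, -0.005, 0.629]
force: [-0.5, 0.1, -0.2]
grip_width: 0.0769
```

Call:
{"api": "servo_tool", "payload": {
  "rows": [
    [0, 0, 0, 0, 0, 0, -1],
    [0, 0, 0, 0, 0, 0, -1],
    [0, 0, 0, 0, 0, 0, -1],
    [0, 0, 0.01, 0, 0, 0, -1],
    [0, 0, 0.03, 0, 0, 0, -1],
    [0, 0, 0.05, 0, 0, 0, -1],
    [0, 0, 0.06, 0, 0, 0, -1],
    [0, 0, 0.06, 0, 0, 0, -1]
  ]
}}

```text
time_s: 26.57
ee_pos: [0.4448, 0.2935, 0.08]
eef_rot: [-3.141, -0.008, 0.629]
force: [0.1, 0.2, -5.7]
grip_width: 0.0615
```

Call:
{"api": "servo_tool", "payload": {
  "rows": [
    [0, 0, 0.02, 0, 0, 0, -1],
    [0, 0, 0.04, 0, 0, 0, -1],
    [0, 0, 0.06, 0, 0, 0, -1],
    [0, 0, 0.08, 0, 0, 0, -1],
    [0, 0, 0.1, 0, 0, 0, -1],
    [0, 0, 0.11, 0, 0, 0, -1],
    [0, 0, 0.11, 0, 0, 0, -1],
    [0, 0, 0.11, 0, 0, 0, -1]
  ]
}}

```text
time_s: 27.23
ee_pos: [0.4445, 0.2934, 0.1888]
eef_rot: [-3.141, -0.007, 0.629]
force: [-0.4, 0.2, -5.1]
grip_width: 0.0618
```

C reads about 5.4 N, so it is cast iron and goes to the red bay.

Call:
{"api": "servo_tool", "payload": {
  "rows": [
    [0.001, -0.02, 0.01, 0, 0, 0, -1],
    [0.003, -0.05, 0.02, 0, 0, 0, -1],
    [0.005, -0.085, 0.03, 0, 0, 0, -1],
    [0.007, -0.12, 0.03, 0, 0, 0, -1],
    [0.009, -0.155, 0.03, 0, 0, 0, -1],
    [0.011, -0.19, 0.03, 0, 0, 0, -1],
    [0.013, -0.225, 0.03, 0, 0, 0, -1],
    [0.015, -0.26, 0.03, 0, 0, 0, -1]
  ]
}}

```text
time_s: 27.9
ee_pos: [0.4587, 0.0318, 0.2171]
eef_rot: [-3.139, -0.005, 0.63]
force: [1.2, 0.1, -5.9]
grip_width: 0.0615
```

Call:
{"api": "servo_tool", "payload": {
  "rows": [
    [0.002, -0.035, 0, 0, 0, 0, -1],
    [0.004, -0.07, 0, 0, 0, 0, -1],
    [0.006, -0.105, 0, -0.02, -0.015, 0, -1],
    [0.008, -0.14, 0, -0.05, -0.03, 0, -1],
    [0.01, -0.175, 0, -0.08, -0.05, 0, -1],
    [0.012, -0.21, 0, -0.11, -0.07, 0, -1],
    [0.014, -0.245, 0, -0.137, -0.092, 0, -1],
    [0.016, -0.28, 0, -0.137, -0.092, 0, -1]
  ]
}}

```text
time_s: 28.57
ee_pos: [0.4737, -0.2492, 0.215]
eef_rot: [2.98, 0.002, 0.63]
force: [0.0, -0.4, -5.8]
grip_width: 0.0617
```

Call:
{"api": "servo_tool", "payload": {
  "rows": [
    [0.002, -0.03, 0, 0, 0, 0, -1],
    [0.004, -0.06, 0, 0, 0, 0, -1],
    [0.005, -0.09, 0, 0, 0, 0, -1],
    [0.005, -0.1, 0, 0, 0, 0, -1],
    [0.005, -0.103, 0, 0, 0, 0, -1],
    [0.005, -0.103, 0, 0, 0, 0, -1],
    [0.005, -0.103, 0, 0, 0, 0, -1],
    [0.005, -0.103, 0, 0, 0, 0, -1]
  ]
}}

```text
time_s: 29.23
ee_pos: [0.4789, -0.351, 0.2147]
eef_rot: [2.981, 0.002, 0.632]
force: [0.2, 0.0, -5.2]
grip_width: 0.0619
```

```bash
python3 - <<'E'
from h import *
np.set_printoptions(precision=4,suppress=True)
o=ctrl.get_obs(); print(o['ee_pos'],o['eef_rot'],o['force'],R.from_euler('xyz',o['eef_rot']).as_matrix()[:,2])
E
```

```text
[ 0.4789 -0.351   0.2147] [2.9807 0.0024 0.6315] [ 0.2472  0.0357 -5.2222] [ 0.0926 -0.1307 -0.9871]
```

Call:
{"api": "servo_tool", "payload": {
  "rows": [
    [0.002, -0.003, -0.03, 0, 0, 0, -1],
    [0.002, -0.003, -0.06, 0, 0, 0, -1],
    [0.002, -0.003, -0.09, 0, 0, 0, -1],
    [0.002, -0.003, -0.12, 0, 0, 0, -1],
    [0.002, -0.003, -0.14, -0.004, -0.006, 0, -1],
    [0.002, -0.003, -0.149, -0.004, -0.006, 0, -1],
    [0.002, -0.003, -0.149, -0.004, -0.006, 0, -1],
    [0.002, -0.003, -0.149, -0.004, -0.006, 0, -1]
  ]
}}

```text
time_s: 29.9
ee_pos: [0.4815, -0.3539, 0.0668]
eef_rot: [2.973, -0.0, 0.632]
force: [-0.2, -0.2, -4.4]
grip_width: 0.0617
```

Call:
{"api": "servo_tool", "payload": {
  "rows": [
    [0, 0, -0.001, 0, 0, 0, -1],
    [0, 0, -0.002, 0, 0, 0, -1],
    [0, 0, -0.003, 0, 0, 0, -1],
    [0, 0, -0.004, 0, 0, 0, -1],
    [0, 0, -0.005, 0, 0, 0, -1],
    [0, 0, -0.006, 0, 0, 0, -1],
    [0, 0, -0.006, 0, 0, 0, -1],
    [0, 0, -0.006, 0, 0, 0, -1]
  ]
}}

```text
time_s: 30.57
ee_pos: [0.4814, -0.3539, 0.0607]
eef_rot: [2.973, -0.0, 0.632]
force: [-0.4, -0.7, -4.8]
grip_width: 0.0618
```

Call:
{"api": "servo_tool", "payload": {
  "rows": [
    [0, 0, -0.001, 0, 0, 0, -1],
    [0, 0, -0.002, 0, 0, 0, -1],
    [0, 0, -0.003, 0, 0, 0, -1],
    [0, 0, -0.003, 0, 0, 0, -1],
    [0, 0, -0.003, 0, 0, 0, -1],
    [0, 0, -0.003, 0, 0, 0, -1],
    [0, 0, -0.003, 0, 0, 0, -1],
    [0, 0, -0.003, 0, 0, 0, -1]
  ]
}}

```text
time_s: 31.23
ee_pos: [0.4815, -0.3539, 0.0577]
eef_rot: [2.973, -0.0, 0.632]
force: [-0.0, 0.5, -6.1]
grip_width: 0.0616
```

Call:
{"api": "servo_tool", "payload": {
  "rows": [
    [0, 0, -0.001, 0, 0, 0, -1],
    [0, 0, -0.002, 0, 0, 0, -1],
    [0, 0, -0.003, 0, 0, 0, -1],
    [0, 0, -0.003, 0, 0, 0, -1],
    [0, 0, -0.003, 0, 0, 0, -1],
    [0, 0, -0.003, 0, 0, 0, -1],
    [0, 0, -0.003, 0, 0, 0, -1],
    [0, 0, -0.003, 0, 0, 0, -1]
  ]
}}

```text
time_s: 31.9
ee_pos: [0.4815, -0.3539, 0.0548]
eef_rot: [2.973, -0.0, 0.632]
force: [-1.1, 0.8, -2.0]
grip_width: 0.0614
```

Contact has begun. Releasing.

Call:
{"api": "servo_tool", "payload": {
  "rows": [
    [0, 0, -0.001, 0, 0, 0, -1],
    [0, 0, -0.001, 0, 0, 0, 0.3],
    [0, 0, -0.001, 0, 0, 0, 0.5],
    [0, 0, -0.001, 0, 0, 0, 0.75],
    [0, 0, -0.001, 0, 0, 0, 0.75],
    [-0.002, 0.003, 0.02, 0, 0, 0, 0.75],
    [-0.004, 0.006, 0.05, 0, 0, 0, 0.75],
    [-0.008, 0.011, 0.08, 0, 0, 0, 0.75]
  ]
}}

```text
time_s: 32.57
ee_pos: [0.4733, -0.3428, 0.1353]
eef_rot: [2.974, 0.0, 0.632]
force: [0.9, -0.8, 0.2]
grip_width: 0.0823
```

Call:
{"api": "servo_tool", "payload": {
  "rows": [
    [-0.005, 0.02, 0.03, 0, 0, 0, 1],
    [-0.01, 0.05, 0.06, 0, 0, 0, 1],
    [-0.01, 0.085, 0.09, 0.03, 0.02, 0, 1],
    [-0.01, 0.12, 0.1, 0.06, 0.04, 0, 1],
    [-0.01, 0.155, 0.1, 0.09, 0.06, 0, 1],
    [-0.01, 0.19, 0.1, 0.12, 0.08, 0, 1],
    [-0.01, 0.22, 0.1, 0.138, 0.1, 0, 1],
    [-0.01, 0.25, 0.1, 0.138, 0.1, 0, 1]
  ]
}}

```text
time_s: 33.23
ee_pos: [0.4635, -0.0915, 0.2355]
eef_rot: [-3.138, -0.001, 0.632]
force: [0.3, 0.1, -0.8]
grip_width: 0.0942
```

Call:
{"api": "servo_tool", "payload": {
  "rows": [
    [0, 0.03, 0, 0, 0, 0, 1],
    [0, 0.06, 0, 0, 0, 0, 1],
    [0, 0.09, 0, 0, 0, 0, 1],
    [0, 0.12, 0, 0, 0, 0, 1],
    [0, 0.12, 0, 0, 0, 0, 1],
    [0, 0.12, 0, 0, 0, 0, 1],
    [0, 0.12, 0, 0, 0, 0, 1],
    [0, 0.12, 0, 0, 0, 0, 1]
  ]
}}

```text
time_s: 33.9
ee_pos: [0.4635, 0.0277, 0.2355]
eef_rot: [-3.138, -0.001, 0.631]
force: [-0.9, -0.8, -0.3]
grip_width: 0.0938
```

```bash
python3 - <<'E'
from h import *
np.set_printoptions(precision=4,suppress=True)
print(ctrl.get_obs()['ee_pos'],ctrl.get_obs()['force'])
p=shot('side'); a=p['image'][130:310,90:330,::-1]
cv2.imwrite('pics/s6c.png',cv2.resize(a,None,fx=3.2,fy=3.2,interpolation=cv2.INTER_CUBIC))
p=shot('top'); W=cloud(p); a=p['image'][100:250,180:420,::-1]
cv2.imwrite('pics/t6c.png',cv2.resize(a,None,fx=3.2,fy=3.2,interpolation=cv2.INTER_CUBIC))
X,Y,Z=W[...,0],W[...,1],W[...,2]; hsv=cv2.cvtColor(p['image'],cv2.COLOR_RGB2HSV)
m=((hsv[...,1]<60)&(Z>.07)&(Z<.12)&(Y<-.15)&(X<.7)&(X>.4)).astype(np.uint8)
m=cv2.erode(m,np.ones((3,3)))
k,l,st,c=cv2.connectedComponentsWithStats(m)
B=np.array([.611,-.267,.0365]);x=np.array([.583,-.812,0]);y=np.array([.812,.583,0])
n=np.array([-.0986,.1374,.9856]);xt=np.array([.5746,-.8003,.169])
for i in range(1,k):
    if st[i,4]>60:
        P=W[l==i];A=np.c_[P[:,:2],np.ones(len(P))];co=np.linalg.lstsq(A,P[:,2],rcond=None)[0]
        q=P.mean(0)-B; print(st[i,4],P.mean(0),'top slope',np.hypot(*co[:2]),'tray',q@xt,q@y,q@n)
hh=hsv[...,0].astype(int); m=(hh>100)&(hh<125)&(hsv[...,1]>120)&(X<.75)&(X>.4)&(Y<-.1)
P=W[m];co=np.linalg.lstsq(np.c_[P[:,:2],np.ones(len(P))],P[:,2],rcond=None)[0];print('tray slope',np.hypot(*co[:2]))
E
```

```text
[0.4635 0.0277 0.2355] [-0.9205 -0.807  -0.2735]
230 [ 0.6314 -0.2405  0.0892] top slope 0.18454980846963953 tray -0.0005515410051968821 0.03205990579379635 0.053614410981752986
237 [ 0.5769 -0.2797  0.0892] top slope 0.17715829103867586 tray -0.0005506288121405877 -0.035138166592805595 0.053527192118711445
247 [ 0.4757 -0.3497  0.0887] top slope 0.17005638836171566 tray -0.002713956331972848 -0.15803877303681144 0.05342451914737864
tray slope 0.17236078759426865
```

View pics/s6c.png

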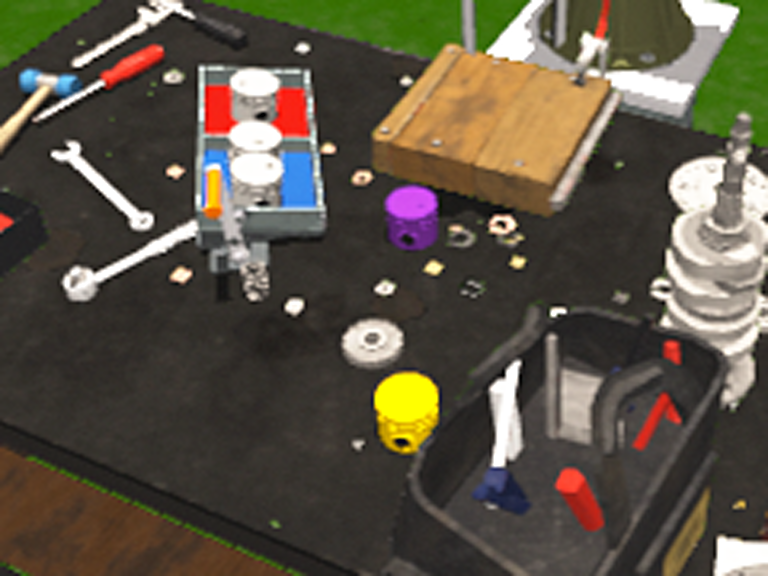

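View pics/t6c.png

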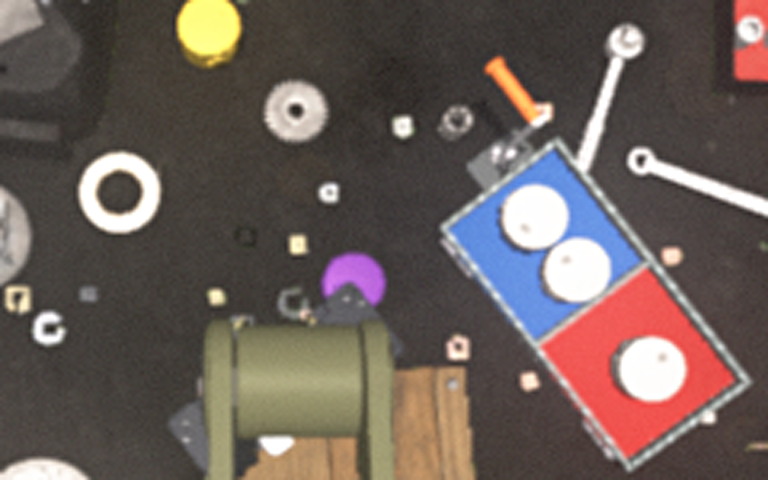

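All three stand flush in their bays, the tray is locked, and the tape and gear are where they were. Handing in.

```bash
python3 -c "
from h import *
hand_in()"
```

```text
the job is handed in; nothing more can be done
```

The leg is locked, the three pistons are sorted, and the job was handed in at about 34 s of the 72 s allowed. `hand_in` gave no verdict, so the result rests on my own checks.

- **Prop leg:** I pinched the handle and led it over centre until it met its stop, where the wrist force peaked at about 54 N. The tray slope measured 0.171 rad before loading and 0.172 rad at the end, so it stayed locked.
- **Weights:** Pistons a and b each read about 2–3 N, so they are alloy and stand in the blue bay. Piston c read about 5–6 N, so it is cast iron and stands in the red bay. (a, b and c are my own labels, in the order I lifted them.) The force readings wander by about 0.5 N, which is small against the gap between the two kinds.
- **Final check:** Measured against the tray, all three pistons stand flush with its floor, with tops 53–54 mm above it and top-face slopes of 0.17–0.18. All are inside their bays, and the gripper is clear with its force reading back near zero.
- **Bystanders:** I never went near the tape roll or gear, and they look unmoved in the last top view, but I did not measure their positions. The purple and yellow look-alikes were also left alone.

No check failed. The side camera read depths about 4 mm lower than the top camera, so I used the top and wrist cameras for positions.

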